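# Push the slide case through the hatch flap

## Task

Push the small oblong slide case sideways along the hatch deck until it stands before the doorway, then push it on through the hanging flap so that it drops into the catch tray behind, and draw the fingers back out so that the flap swings shut. Slide the case only, upright on the deck: never pick it up. Leave the round dish, the little vial and everything else on the bench where they are.

Things in the scene. Friction and masses are not known exactly. Their poses are not given: they have to be found in the camera images.
- hatch: Sample transfer hatch fixed to the bench. Origin at bench level under the middle of the shut flap; x points through the doorway from the deck in front to the tray behind, y left, z up. Level deck without rims, top at z = 70 mm, x = -190 to +10 mm, y = -170 to +170 mm. White doorway frame at x = 0: 12 mm thick, 150 mm wide, top at z = 197 mm; beside it 40 mm high wings close the rest of the deck
- doorway (a point): Middle of the doorway's floor, on the deck at the shut flap's plane. The doorway is 110 mm wide (55 mm each side) and 107 mm high (hatch z = 70 to 177 mm)
- flap (a joint): Aluminium flap, 104 mm wide, 98 mm long, 4 mm thick, 70 g, hung in the doorway on a free level hinge along hatch y at x = 0, z = 173 mm. 0 = hanging shut; grows (rad) as its lower edge swings in over the tray, at most 1.5; cannot swing out over the deck. No latch or spring: under 2 N opens it, the pushed case can do so; falls shut by its own weight when nothing holds it
- flap_edge (a point): Middle of the flap's lower edge; 5 mm above the deck when shut
- sill (a point): Middle of the deck's rear edge, deck height, 10 mm behind the shut flap. From here a steel slide slopes down at 50 degrees into the tray; a case pushed more than half-way past the sill tips over and slides down by itself
- tray (a point): Middle of the open-topped catch tray's floor (hatch z = 8 mm), 120 mm wide inside, inner end at hatch x = 156 mm, side and end walls up to hatch z = 90 mm
- case: Closed slide case to be sent through: white plastic oblong box with a grey seam, 56 mm long (its x), 44 mm wide (y), 32 mm high, about 120 g, loose on the deck, friction about 0.6. Origin at the centre of its underside, z up. Starts on the left or right part of the deck, 70 to 110 mm off the doorway's middle, its length within about 15 degrees of hatch x
- dish: Round lidded white dish, 56 mm across and 26 mm high, 60 g, loose on the deck on the other side from the case. Origin at the centre of its underside. To be left alone
- vial: Small capped glass vial, 22 mm across, 42 mm high, 30 g, standing loose on the deck at its left corner nearest the robot. Origin at the centre of its underside. To be left alone
- bottle: Glass bottle, 68 mm across, 160 mm high, on the bench to the left; origin under its centre. Leave alone
- jar: Amber jar, 52 mm across, 60 mm high, on the bench to the left; origin under its centre. Leave alone
- tipbox: Grey box, 85 x 120 x 55 mm, on the bench to the right; origin under its centre. Leave alone
- beaker: Open glass beaker, 60 mm across, 75 mm high, on the bench to the right; origin under its centre. Leave alone

How it is judged:
By the outcome, as a careful person would: the job done as asked, in the order asked, and still so for the second after the job is handed in, with the robot touching nothing.
It also fails if it takes over 54 s, if anything falls off the work surface, if the arm or the gripper's body presses on something with over 40 N, if the wrist force passes 120 N, or if a joint passes its speed limit or range.

## Robot

A 6-joint arm with a two-finger parallel gripper is mounted at the origin on the work surface. World frame = base frame: x ahead of the robot, y to its left, z up, the work surface at z = 0. Lengths are in m, angles in degrees, forces in N, time in s.
With the tool pointing down it reaches from about 0.4 to 0.825 m from the base axis. Payload 7 kg.
Tool frame: the origin (TCP) lies midway between the tips of the shut fingers; the grasp point (between the pads) lies 19 mm behind it; z points along the fingers, y is the direction in which the jaws open and shut (so a half turn about z gives the same grasp; the last joint's range is limited). The gripper opens to 88 mm and grips with 3 to 60 N. Pads are 19 mm wide; open, the fingers measure 130 mm over their backs; the gripper's body (78 mm by 193 mm) begins 47 mm behind the grasp point.
Start: joints at [-59.639, 20.546, 0.682, 0, -70.136, -16.507], TCP at [0.162, -0.655, 0.227] pointing down, gripper open.
Joint ranges: [-176.03, 176.03], [-82.01, 121.73], [-58.28, 71.71], [-173.87, 95.51], [-174.79, -0.11], [-173.66, 173.66]. Speed limits (degrees/s): [136.94, 136.94, 172.46, 180, 180, 180].

## Interface

Orientations are given as [roll, pitch, yaw] about the fixed x, y, z axes, in that order (R = Rz(yaw) Ry(pitch) Rx(roll)).
In Python, from plant import sensors, cams, job gives the robot as it stands.
- The arm moves only by the tool move_arm, never from a script. Its argument "commands" is a list of rows, each a list of 7 numbers: the finger opening in cm, from 0 to 8.76, then the shift along the tool's x, y, z in cm, then the turn, a rotation vector about the tool's x, y, z in rad. In form: [[hand, x, y, z, wx, wy, wz], ...]. A call has exactly 8 rows; each row is the pose to reach, as a shift and turn from the pose commanded when the call began, along the tool's axes at that moment; what a row does not reach only later rows make up. A row lasts 1/8 s, in which the tool goes at most 62.5 mm and 10.7 degrees, less where a joint would pass 70% of its speed; a pose out of reach is approached as far as the arm can. A call with a gripper value outside its range is refused whole. The fingers move at their own pace and stop on an object; the grip force is fixed at half the most. Time passes only in rows, so rows that repeat a pose let the fingers close, or fill a call up. It gives the time, the measured TCP pose, the force and the opening at its end, in the units of the state.
- sensors.get_obs(): the state, without advancing time (a new reading comes with each control period).
- cams.snapshot(name): name is "scene" or "top"; returns a dict with "frame" (480x640x3 uint8, red, green, blue), "camera_matrix" (3x3 intrinsics, pixels), "R" (3x3) and "t" (3): a world point X has camera coordinates R X + t. Camera axes: x right, y down, z forward; pixel columns grow to the right and rows downward; lengths in m; the calibration is good to about 2 mm. A picture is of the moment at which its call begins. There is no depth.
- job.close_job(): hands the job in, once; it reports no verdict.
The state is a dict: "clock": time; "joint_pos": joint angles; "qvel": joint speeds; "tau": joint torques, N m; "tool_pos": TCP position; "orientation": TCP orientation; "force": force on the tool from outside, world axes, zero at the start; "moment": the same for the moment, N m; "opening": finger opening in m.
Only numpy, scipy, OpenCV 4.12 (cv2) and the standard library are available. Lean on these libraries where they do the work, as an engineer would, in place of code of your own. Each camera call takes 0.05 s, during which the arm holds its last target.

## Working session

There is one attempt and no reset: what is moved stays moved. The work goes in short steps, Python scripts to look and compute and a tool call to move; the robot and the scene stay as the last step left them, time stands still between calls to the robot, and variables do not carry over. Pictures are saved under pics/ and viewed, and the job is handed in when it is done.

Besides the shell and the picture viewer there is one more tool, called by a JSON object that holds its "name" and its "arguments", one argument or row to a line. move_arm: Moves the arm, as the interface text tells. Its arguments: {"type":"object","properties":{"commands":{"type":"array"}},"required":["commands"]}

```bash
ls; mkdir -p pics; cat > h.py <<'E'
import numpy as np,cv2
from plant import sensors,cams,job
def snap(n,f):
    s=cams.snapshot(n); cv2.imwrite('pics/'+f,s['frame'][:,:,::-1]); return s
def ray(s,u,v,z):
    K=np.array(s['camera_matrix']);R=np.array(s['R']);t=np.array(s['t'])
    d=R.T@np.linalg.solve(K,[u,v,1.]);c=-R.T@t
    return c+d*(z-c[2])/d[2]
def proj(s,X):
    p=np.array(s['camera_matrix'])@(np.array(s['R'])@np.array(X,float)+s['t']);return p[:2]/p[2]
E
python3 - <<'E'
from h import *
print(sensors.get_obs())
for n in('scene','top'):
    s=snap(n,n+'0.png');print(n,s['camera_matrix'],s['R'],-np.array(s['R']).T@s['t'])
E
```

```text
pics
{'clock': 0.0, 'joint_pos': array([-5.96386609e+01,  2.05915541e+01,  6.35888310e-01, -1.74970063e-02,
       -7.01366018e+01, -1.65061989e+01]), 'qvel': array([0.03934933, 0.02434955, 0.00023372, 0.02649255, 0.04146967,
       0.01892643]), 'tau': array([ 5.82205957e-04, -5.82716095e+01,  2.93052542e+01,  6.99717119e+00,
        6.86562998e-03, -1.21841044e-04]), 'tool_pos': array([ 0.16148392, -0.65491646,  0.22564566]), 'orientation': array([ 1.79906861e+02, -1.04465345e-02, -1.66150810e+02]), 'force': array([ 0.7823254 , -0.07895373,  0.57722765]), 'moment': array([ 0.01982186, -0.0419858 ,  0.02275733]), 'opening': 0.08814861088196499}
scene [[603.69721305   0.         311.31533299]
 [  0.         603.69721305 240.19411447]
 [  0.           0.           1.        ]] [[-0.55168092  0.83403129 -0.00632213]
 [ 0.57021711  0.37162407 -0.73263088]
 [-0.60868762 -0.40778346 -0.68059682]] [1.32193629 0.51759243 0.95493903]
top [[596.97618954   0.         316.8908196 ]
 [  0.         596.97618954 233.03909337]
 [  0.           0.           1.        ]] [[-0.01661764 -0.99975012  0.01495191]
 [-0.9988017   0.01590969 -0.04628224]
 [ 0.04603279 -0.01570309 -0.9988165 ]] [0.51631292 0.02097286 1.43538171]
```

View pics/scene0.png

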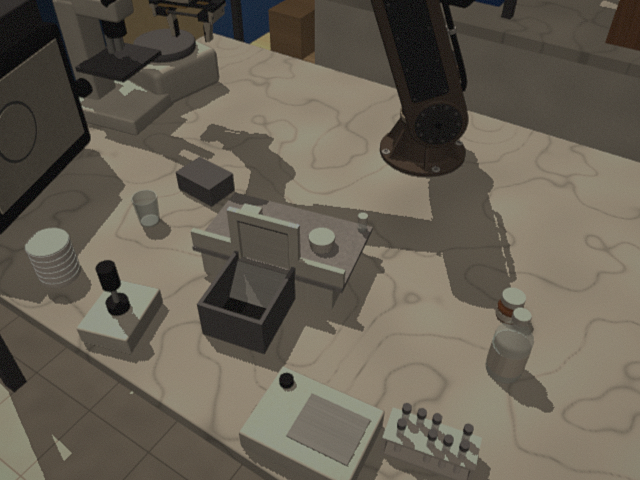

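View pics/top0.png

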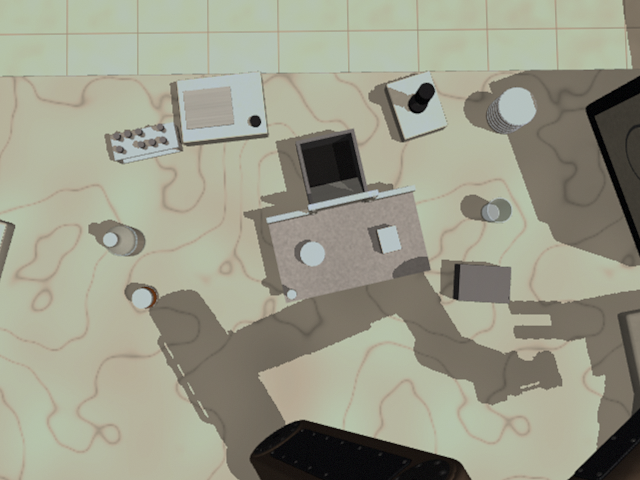

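The top view shows the case right of the doorway at about (388,239), the dish at (312,253), the vial at (291,294), and the hatch turned by about 12°. Next I'll measure these.

```bash
python3 - <<'E'
from h import *
s=snap('top','t1.png');f=s['frame']
c=cv2.resize(f[170:310,250:450],None,fx=4,fy=4,interpolation=cv2.INTER_CUBIC);cv2.imwrite('pics/t1c.png',c[:,:,::-1])
m=((f.min(2)>165)).astype(np.uint8);m[:170]=0;m[310:]=0;m[:,:255]=0;m[:,440:]=0
n,l,st,ce=cv2.connectedComponentsWithStats(m)
for i in range(1,n):
    if st[i,4]>15:
        cs,_=cv2.findContours((l==i).astype(np.uint8),0,1);print(st[i],ce[i],cv2.minAreaRect(cs[0]))
s=snap('scene','s1.png')
c=cv2.resize(s['frame'][180:320,180:380],None,fx=4,fy=4,interpolation=cv2.INTER_CUBIC);cv2.imwrite('pics/s1c.png',c[:,:,::-1])
E
```

```text
[271 175  15  19  45] [280.71111111 186.2       ] ((280.92919921875, 186.70675659179688), (10.381595611572266, 21.09502410888672), 31.429563522338867)
[308 184 109  26 519] [362.25240848 196.39691715] ((361.86956787109375, 196.29331970214844), (7.609865188598633, 109.47312927246094), 79.54009246826172)
[414 192  15   9  73] [419.38356164 195.69863014] ((421.0577087402344, 194.78846740722656), (8.236878395080566, 13.532012939453125), 78.69007110595703)
[417 203  17  29 286] [424.69230769 213.91958042] ((426.41180419921875, 216.1470947265625), (27.163990020751953, 14.794672966003418), 75.96376037597656)
[267 211  39  11 157] [284.73248408 216.0955414 ] ((285.7176513671875, 215.72943115234375), (4.338608264923096, 38.83054733276367), 77.47119140625)
[378 226  23  28 438] [389.00913242 239.06621005] ((389.08294677734375, 239.2150421142578), (24.176860809326172, 18.272619247436523), 75.25643920898438)
[301 242  24  25 455] [312.50989011 253.55604396] ((312.3000183105469, 253.4000244140625), (23.25510597229004, 23.702320098876953), 26.56505012512207)
[288 290   8   9  59] [291.38983051 294.05084746] ((291.5, 294.0), (8.0, 7.0), 90.0)
```

View pics/t1c.png

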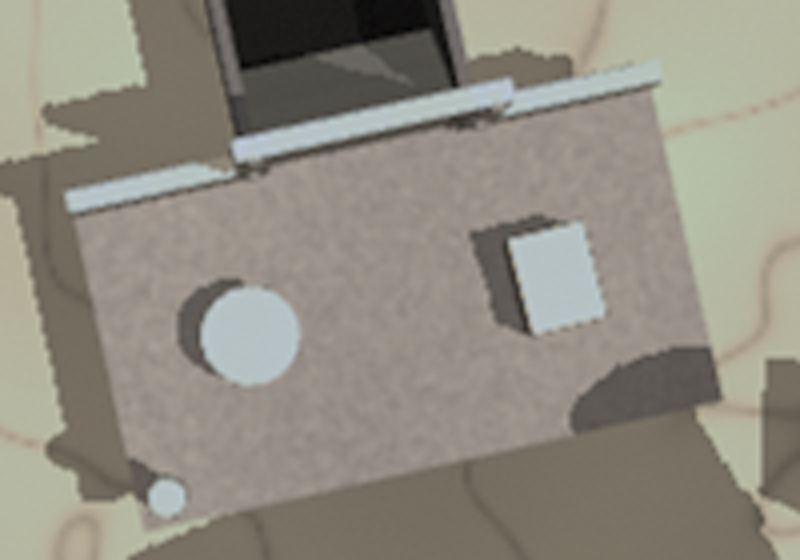

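View pics/s1c.png

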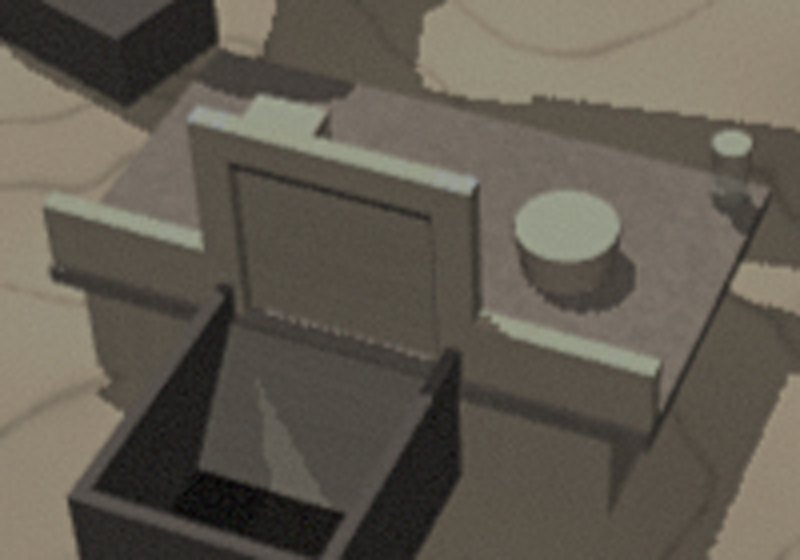

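```bash
cat >> h.py <<'E'
def hatch():
    s=cams.snapshot('top')
    return s
E
python3 - <<'E'
from h import *
s=cams.snapshot('top')
P=lambda u,v,z:ray(s,250+(u+.5)/4-.5,170+(v+.5)/4-.5,z)
L=P(145,530,.07);Rr=P(721,400,.07);print('near corners',L,Rr,np.linalg.norm(L-Rr))
FL=P(235,153,.197);FR=P(513,90,.197);print('frame top',FL,FR,np.linalg.norm(FL-FR))
wl=P(70,203,.110);wr=P(660,76,.110);print('wings',wl,wr,np.linalg.norm(wl-wr))
for a,b in((L,Rr),(FL,FR),(wl,wr)): d=a-b;print(np.degrees(np.arctan2(-d[0],d[1])))
d=L-Rr;th=np.arctan2(-d[0],d[1]);ex=np.array([np.cos(th),np.sin(th)]);ey=np.array([-ex[1],ex[0]])
o1=((L+Rr)/2)[:2]+.19*ex;o2=((FL+FR)/2)[:2];o3=((wl+wr)/2)[:2];print(o1,o2,o3)
o=(o1+o2+o3)/3
c=[P(*q,.102) for q in((508,238),(582,222),(606,316),(532,335))]
for a in range(4):print(np.linalg.norm(c[a]-c[(a+1)%4]))
H=lambda p:np.array([(p[:2]-o)@ex,(p[:2]-o)@ey])
print('case',np.mean(c,0),H(np.mean(c,0)),[H(q) for q in c])
print('dish',H(ray(s,312.4,253.5,.096)),'vial',H(ray(s,291.4,294,.112)),'th',np.degrees(th),o)
x=c[0]-c[3];y=c[1]-c[2];print(np.degrees(np.arctan2(x[1],x[0])),np.degrees(np.arctan2(y[1],y[0])))
E
```

```text
near corners [0.42298463 0.07271047 0.07      ] [ 0.4912639  -0.25781331  0.07      ] 0.3375026353405341
frame top [0.62607171 0.01834927 0.197     ] [ 0.65681487 -0.12717082  0.197     ] 0.14873210598535808
wings [0.60732622 0.11025538 0.11      ] [ 0.67331708 -0.2200448   0.11      ] 0.33682784687036393
11.671921052378146
11.929125157087013
11.298392699110332
[ 0.64319546 -0.05411301] [ 0.64144329 -0.05441077] [ 0.64032165 -0.05489471]
0.042550746092759106
0.05428884047538571
0.042873981351049466
0.05587467917350574
case [ 0.56172196 -0.16095358  0.102     ] [-0.09982053 -0.08810821] [array([-0.07213913, -0.06625602]), array([-0.07243252, -0.10880576]), array([-0.12670563, -0.11011269]), array([-0.12800482, -0.06725839])]
dish [-0.09392056  0.08600115] vial [-0.1711661   0.15089946] th 11.671921052378146 [ 0.64165347 -0.05447283]
12.69984185376896 13.051371635151007
```

```bash
cat >> h.py <<'E'
import json
from scipy.spatial.transform import Rotation as Ro
o=np.array([.6415,-.0545]);th=np.radians(11.7)
ex=np.array([np.cos(th),np.sin(th)]);ey=np.array([-ex[1],ex[0]])
def W(x,y,z): # hatch mm -> world m
    return np.r_[o+ex*x/1e3+ey*y/1e3,z/1e3]
def H(p):
    p=np.asarray(p);return np.r_[(p[:2]-o)@ex,(p[:2]-o)@ey,p[2]]*1e3
def E(r,p,y):return Ro.from_euler('xyz',[r,p,y],degrees=True)
def rel(p0,R0,p1,R1):
    d=R0.inv().apply(p1-p0)*100; w=(R0.inv()*R1).as_rotvec()
    return np.round(np.r_[d,w],3)
def state():
    s=sensors.get_obs();print('t',round(s['clock'],2),'H',H(s['tool_pos']).round(1),'rpy',s['orientation'].round(2),'F',(s['force']).round(1),'q',s['joint_pos'].round(0),'op',round(s['opening'],4));return s
E
python3 - <<'E'
from h import *
print(rel(np.array([.162,-.655,.227]),E(180,0,-166.146),W(-112,-138,200),E(180,0,-78.3)))
for u in((455,264),(510,264),(510,302),(455,300)): print(H(ray(cams.snapshot('top'),*u,.055)))
E
```

```text
[-49.223  33.452   2.7     0.      0.     -1.533]
[-189.36657104 -231.5055626    55.        ]
[-217.43391408 -356.48753224   55.        ]
[-302.82170779 -335.96510548   55.        ]
[-270.23972677 -212.43565169   55.        ]
```

{"name": "move_arm", "arguments": {
  "commands": [
    [0,-2,1.4,0,0,0,-0.06],
    [0,-5.5,3.8,0,0,0,-0.18],
    [0,-10,6.8,0,0,0,-0.32],
    [0,-14.5,9.8,0,0,0,-0.46],
    [0,-19,12.8,0,0,0,-0.6],
    [0,-23,15.6,0,0,0,-0.74],
    [0,-25.5,17.4,0,0,0,-0.82],
    [0,-26,18,0,0,0,-0.85]
  ]
}}

```text
clock: 1.45
tool_pos: [0.3722, -0.4164, 0.2269]
orientation: [-180.0, 0.0, -117.1]
force: [-0.5, 0.2, -0.1]
opening: 0.0133
```

```bash
python3 - <<'E'
from h import *
s=state();R0=E(180,0,-166.146);p=np.array([.162,-.655,.227])+R0.apply([-.26,.18,0]);R=R0*Ro.from_rotvec([0,0,-.85])
print(H(p),R.as_euler('xyz',degrees=True))
print(rel(p,R,W(-112,-138,200),E(180,0,-78.3)))
E
```

```text
t 1.45 H [-337.  -299.7  226.9] rpy [-1.7996e+02  1.0000e-02 -1.1714e+02] F [-0.5  0.2 -0.1] q [-28.  10. -14.  -0. -66.   1.] op 0.0133
[-338.26021758 -301.14173547  227.        ] [ 1.80000000e+02  1.27222187e-14 -1.17444587e+02]
[-26.936  -7.249   2.7    -0.      0.     -0.683]
```

{"name": "move_arm", "arguments": {
  "commands": [
    [0,-2,-0.5,0,0,0,-0.05],
    [0,-6,-1.6,0.3,0,0,-0.15],
    [0,-10.5,-2.8,0.9,0,0,-0.27],
    [0,-15,-4,1.5,0,0,-0.38],
    [0,-19.5,-5.3,2.1,0,0,-0.5],
    [0,-23.5,-6.3,2.5,0,0,-0.6],
    [0,-26.2,-7.1,2.7,0,0,-0.67],
    [0,-26.9,-7.2,2.7,0,0,-0.683]
  ]
}}

```text
clock: 2.45
tool_pos: [0.5594, -0.2118, 0.1991]
orientation: [180.0, 0.0, -78.2]
force: [-0.7, -0.1, -0.9]
opening: 0.0005
```

```bash
python3 - <<'E'
from h import *
s=state()
print(s['tool_pos'])
a=snap('top','t2.png');snap('scene','s2.png')
E
```

```text
t 2.45 H [-112.3 -137.3  199.1] rpy [ 1.7997e+02  1.0000e-02 -7.8180e+01] F [-0.7 -0.1 -0.9] q [ -2.  14. -12.  -0. -64.  14.] op 0.0005
[ 0.55935272 -0.21175259  0.19913214]
```

View pics/t2.png

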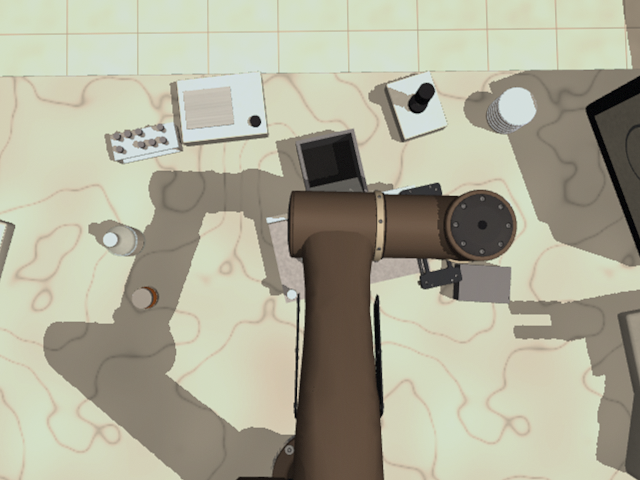

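View pics/s2.png

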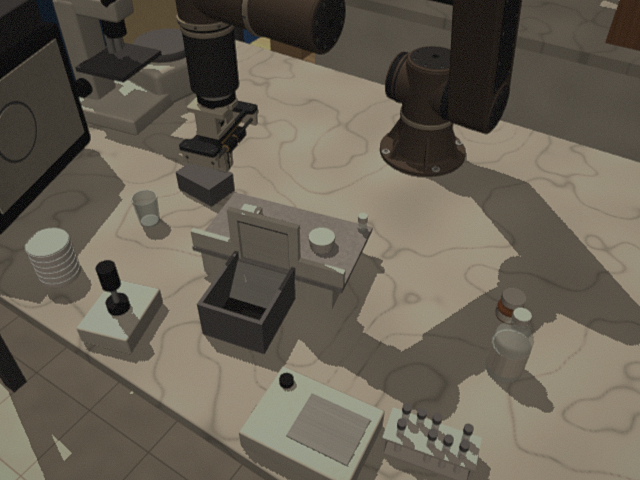

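The scene view shows the closed fingers above the deck to the right of the case. The top view is largely blocked by the arm. I'll check where the TCP projects before descending.

```bash
python3 - <<'E'
from h import *
s=snap('scene','s3.png')
print(proj(s,sensors.get_obs()['tool_pos']), proj(s,W(-112,-110,70)),proj(s,W(-72,-66,102)))
c=cv2.resize(s['frame'][80:280,120:400],None,fx=2.8,fy=2.8,interpolation=cv2.INTER_CUBIC);cv2.imwrite('pics/s3c.png',c[:,:,::-1])
E
```

```text
[224.6484228  167.61040695] [241.53713184 217.68934498] [250.27906054 222.60844873]
```

View pics/s3c.png

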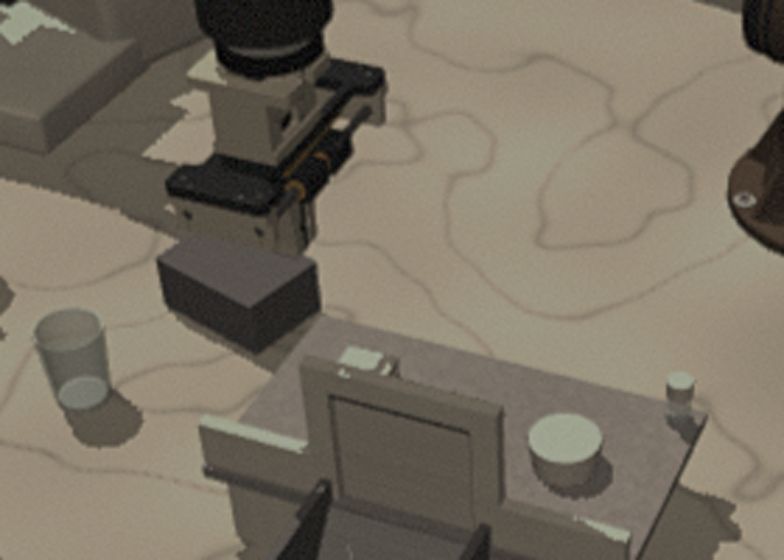

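{"name": "move_arm", "arguments": {
  "commands": [
    [0,0,0,1,0,0,0],
    [0,0,0,3,0,0,0],
    [0,0,0,5.5,0,0,0],
    [0,0,0,8,0,0,0],
    [0,0,0,10,0,0,0],
    [0,0,0,11.2,0,0,0],
    [0,0,0,11.7,0,0,0],
    [0,-0.3,0,11.7,0,0,0]
  ]
}}

```text
clock: 3.6
tool_pos: [0.5582, -0.2101, 0.0827]
orientation: [-180.0, -0.0, -78.3]
force: [-0.3, -0.1, -0.0]
opening: 0.0003
```

```bash
python3 - <<'E'
from h import *
state()
s=snap('scene','s4.png')
c=cv2.resize(s['frame'][80:280,120:400],None,fx=2.8,fy=2.8,interpolation=cv2.INTER_CUBIC);cv2.imwrite('pics/s4c.png',c[:,:,::-1])
E
```

```text
t 3.6 H [-113.1 -135.5   82.7] rpy [-1.800e+02 -1.000e-02 -7.834e+01] F [-0.3 -0.1 -0. ] q [ -2.  21. -20.   0. -49.  14.] op 0.0003
```

View pics/s4c.png

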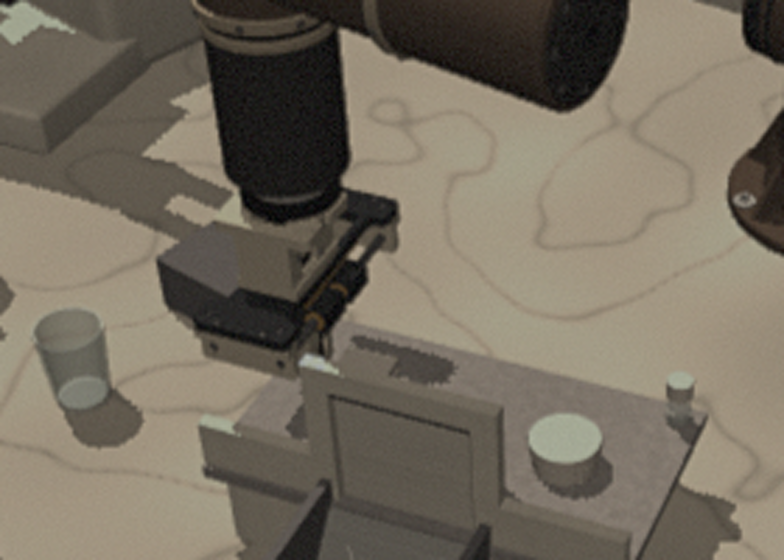

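{"name": "move_arm", "arguments": {
  "commands": [
    [0,-0.6,0,0,0,0,0],
    [0,-1.2,0,0,0,0,0],
    [0,-1.8,0,0,0,0,0],
    [0,-2.4,0,0,0,0,0],
    [0,-3.1,0,0,0,0,0],
    [0,-3.9,0,0,0,0,0],
    [0,-4.6,0,0,0,0,0],
    [0,-5,0,0,0,0,0]
  ]
}}

```text
clock: 4.65
tool_pos: [0.548, -0.1604, 0.0826]
orientation: [-180.0, -0.0, -78.3]
force: [1.4, -2.9, 2.4]
opening: 0.0004
```

```bash
python3 - <<'E'
from h import *
state()
s=snap('scene','s5.png')
c=cv2.resize(s['frame'][80:280,120:400],None,fx=2.8,fy=2.8,interpolation=cv2.INTER_CUBIC);cv2.imwrite('pics/s5c.png',c[:,:,::-1])
s=snap('top','t5.png')
E
```

```text
t 4.65 H [-113.   -84.8   82.6] rpy [-179.99   -0.    -78.29] F [ 1.4 -2.9  2.4] q [  3.  19. -23.   0. -48.   8.] op 0.0004
```

View pics/s5c.png

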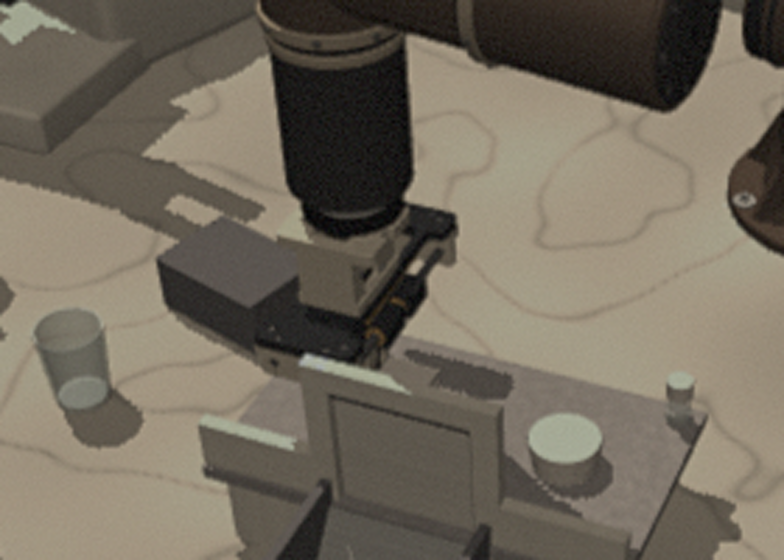

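View pics/t5.png

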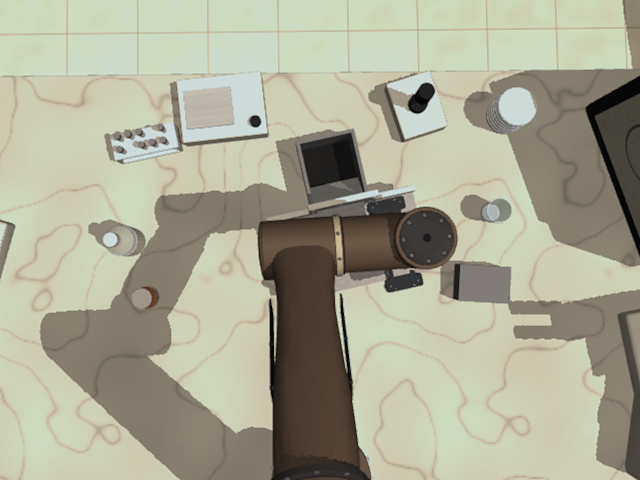

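{"name": "move_arm", "arguments": {
  "commands": [
    [0,-0.5,0,0,0,0,0],
    [0,-1.2,0,0,0,0,0],
    [0,-2,0,0,0,0,0],
    [0,-2.8,0,0,0,0,0],
    [0,-3.6,0,0,0,0,0],
    [0,-4.4,0,0,0,0,0],
    [0,-5,0,0,0,0,0],
    [0,-5.3,0,0,0,0,0]
  ]
}}

```text
clock: 5.75
tool_pos: [0.5373, -0.1086, 0.0826]
orientation: [-180.0, -0.0, -78.3]
force: [0.3, -2.0, 0.4]
opening: 0.0006
```

{"name": "move_arm", "arguments": {
  "commands": [
    [0,0.5,0,0,0,0,0],
    [0,1.5,0,0,0,0,0],
    [0,2.5,0,-0.5,0,0,0],
    [0,4,0,-2,0,0,0],
    [0,4.5,1.5,-5,0,0,0],
    [0,4.5,3.5,-8,0,0,0],
    [0,4.5,6,-10.5,0,0,0],
    [0,4.5,7,-11.5,0,0,0]
  ]
}}

```text
clock: 6.75
tool_pos: [0.4776, -0.1682, 0.1995]
orientation: [-179.8, -0.0, -78.4]
force: [0.6, 1.0, 0.0]
opening: 0.0003
```

```bash
python3 - <<'E'
from h import *
state()
s=snap('scene','s6.png')
c=cv2.resize(s['frame'][80:280,120:400],None,fx=2.8,fy=2.8,interpolation=cv2.INTER_CUBIC);cv2.imwrite('pics/s6c.png',c[:,:,::-1])
s=snap('top','t6.png')
E
```

```text
t 6.75 H [-183.5  -78.1  199.5] rpy [-1.7985e+02 -3.0000e-02 -7.8370e+01] F [0.6 1.  0. ] q [  3.   6. -23.   0. -62.   9.] op 0.0003
```

View pics/s6c.png

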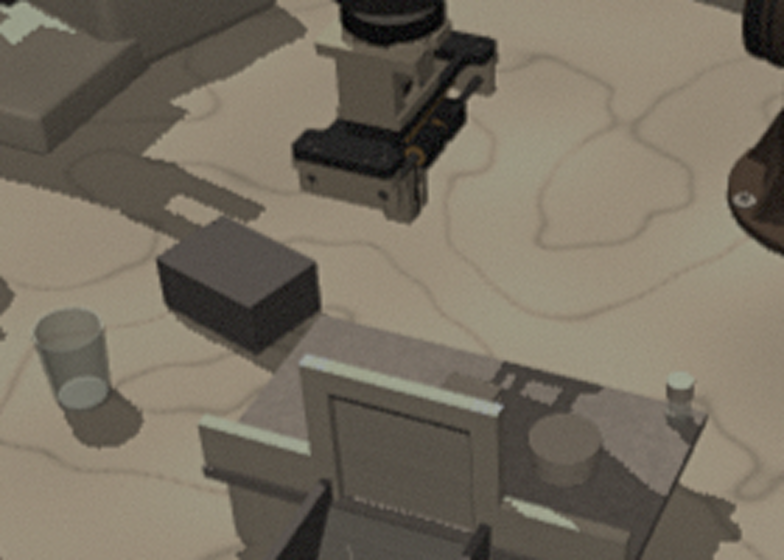

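View pics/t6.png

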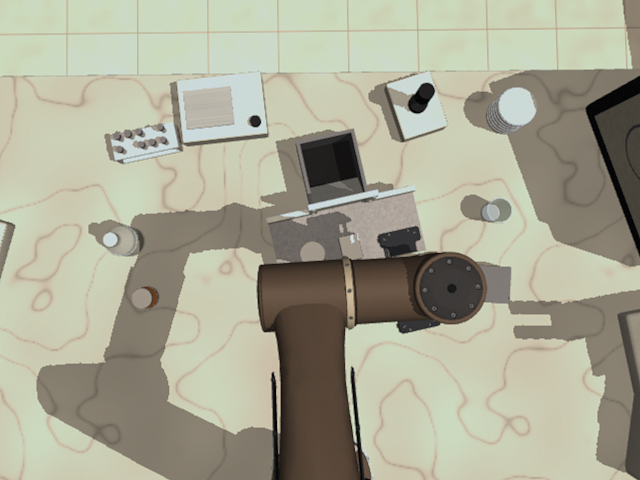

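```bash
python3 - <<'E'
from h import *
f=cv2.imread('pics/t6.png')
c=cv2.resize(f[180:280,260:440],None,fx=4.4,fy=4.4,interpolation=cv2.INTER_CUBIC);c=np.clip(c*1.5,0,255).astype(np.uint8);cv2.imwrite('pics/t6c.png',c)
E
```

```text
(no output)
```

View pics/t6c.png

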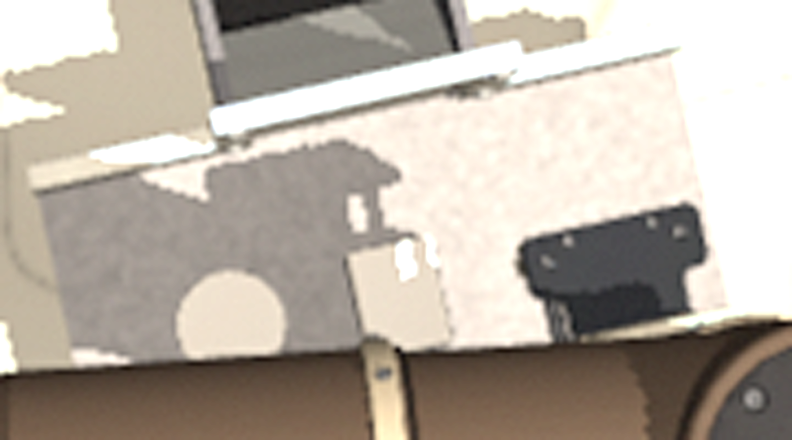

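```bash
python3 - <<'E'
from h import *
s=cams.snapshot('top')
P=lambda u,v,z:H(ray(s,260+u/4.4,180+v/4.4,z))
a,b,c,d=P(346,256,.102),P(436,235,.102),P(452,345,.102),P(366,335,.102);print(a,b,c,d)
print('dish',P(230,322,.096))
E
```

```text
[-73.21246829  21.35760092 102.        ] [-72.79544795 -25.71257132 102.        ] [-129.0916047   -21.22417118  102.        ] [-114.57451776   20.29955556  102.        ]
dish [-92.9642533   86.16517957  96.        ]
```

```bash
cat >> h.py <<'E'
def RT(phi): return Ro.from_rotvec(np.radians(-phi)*np.r_[ey,0])*E(180,0,-168.3)
E
python3 - <<'E'
from h import *
R0=E(180,0,-78.3);p=W(-183,-78,200)
T=W(-185,0,190)
r=rel(p,R0,T,RT(40));print(r)
print(RT(40).apply([0,0,1]))
E
```

```text
[-7.8    0.2    1.     0.546 -0.546  1.501]
[ 0.62943229  0.13034916 -0.76604444]
```

{"name": "move_arm", "arguments": {
  "commands": [
    [0,-0.3,0,0,0.022,-0.022,0.06],
    [0,-0.8,0,0,0.06,-0.06,0.165],
    [0,-1.4,0,0,0.1,-0.1,0.275],
    [0,-2,0,0,0.14,-0.14,0.385],
    [0,-2.6,0,0,0.18,-0.18,0.495],
    [0,-3.2,0,0,0.22,-0.22,0.605],
    [0,-3.8,0,0,0.255,-0.255,0.701],
    [0,-4,0,0,0.273,-0.273,0.75]
  ]
}}

```text
clock: 7.9
tool_pos: [0.4696, -0.1279, 0.1968]
orientation: [-171.2, 19.9, -120.5]
force: [-0.4, -0.9, 0.3]
opening: 0.0005
```

```bash
python3 - <<'E'
from h import *
state()
R0=E(180,0,-78.3);p=W(-183,-78,200)+R0.apply([-.04,0,0]);R=R0*Ro.from_rotvec([.273,-.273,.75])
print(H(p),R.as_euler('xyz',degrees=True))
print(rel(p,R,W(-185,0,190),RT(40)))
E
```

```text
t 7.9 H [-183.2  -37.   196.8] rpy [-171.21   19.85 -120.51] F [-0.4 -0.9  0.3] q [ -4.  -2. -28. -18. -49. -18.] op 0.0005
[-183.  -38.  200.] [-171.11748957   19.76744976 -120.2475272 ]
[-2.196  2.943  1.414  0.273 -0.273  0.751]
```

{"name": "move_arm", "arguments": {
  "commands": [
    [0,-0.2,0.3,0.1,0.022,-0.022,0.06],
    [0,-0.5,0.7,0.3,0.06,-0.06,0.165],
    [0,-0.9,1.1,0.5,0.1,-0.1,0.275],
    [0,-1.2,1.6,0.8,0.14,-0.14,0.385],
    [0,-1.5,2,1,0.18,-0.18,0.495],
    [0,-1.8,2.5,1.2,0.22,-0.22,0.605],
    [0,-2.1,2.8,1.4,0.255,-0.255,0.701],
    [0,-2.2,2.9,1.4,0.273,-0.273,0.75]
  ]
}}

```text
clock: 8.9
tool_pos: [0.4613, -0.0959, 0.1881]
orientation: [-179.6, 39.6, -167.4]
force: [0.0, -1.5, 0.2]
opening: 0.0004
```

```bash
python3 - <<'E'
from h import *
s=state()
R=Ro.from_euler('xyz',s['orientation'],degrees=True)
print('to pre',rel(s['tool_pos'],RT(40),W(-152,0,86),RT(40)),'err',(R.inv()*RT(40)).as_rotvec(True))
for n in('scene','top'): 
  a=snap(n,n[0]+'7.png')
c=cv2.resize(cv2.imread('pics/t7.png')[180:300,250:440],None,fx=4,fy=4);cv2.imwrite('pics/t7c.png',np.clip(c*1.4,0,255).astype(np.uint8))
E
```

```text
t 8.9 H [-184.9   -4.   188.1] rpy [-179.61   39.59 -167.41] F [ 0.  -1.5  0.2] q [ 13. -16. -57.   2. -10. -92.] op 0.0004
to pre [4.041 0.404 9.931 0.    0.    0.   ] err [ 0.17812936 -0.41062684  0.68722729]
```

View pics/s7.png

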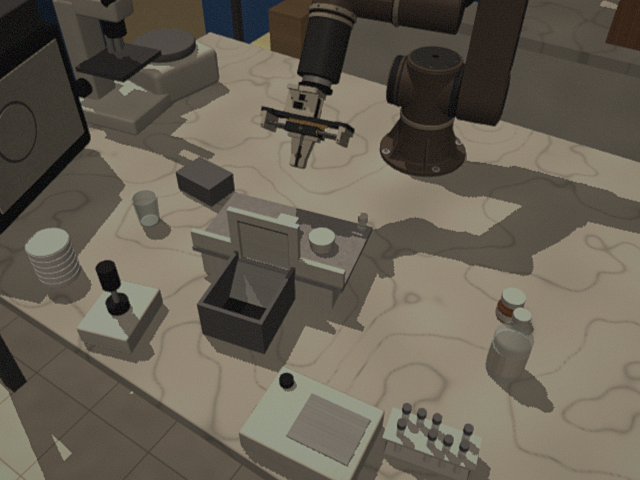

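View pics/t7c.png

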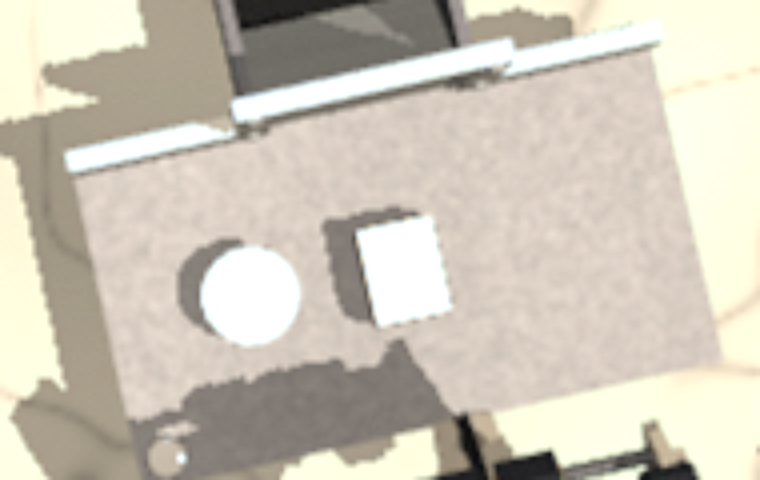

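Both views show the case upright at about (350,234), in front of the doorway. The arm is well folded (J3 -57°, limit -58°), so I'll fit a quick planar kinematic model before choosing the tilt.

```bash
cat > kin.py <<'E'
from h import *
from scipy.optimize import least_squares
S=[([-59.639,20.546,.682,0,-70.136,-16.507],[.162,-.655,.227]),([-28,10,-14,0,-66,1],[.3722,-.4164,.2269]),([-2,14,-12,0,-64,14],[.5594,-.2118,.1991]),([-2,21,-20,0,-49,14],[.5582,-.2101,.0827]),([3,19,-23,0,-48,8],[.548,-.1604,.0826]),([3,6,-23,0,-62,9],[.4776,-.1682,.1995]),([-4,-2,-28,-18,-49,-18],[.4696,-.1279,.1968]),]
s=sensors.get_obs();S.append((list(s['joint_pos']),list(s['tool_pos'])))
def fk(k,q):
    a,b,c,h,L,dy=k
    q=np.array(q)
    Rz=Ro.from_euler('z',q[0],degrees=True)
    el=np.radians(q[1]);f=np.radians(q[1]-q[2])
    fw=np.array([np.cos(f),0,-np.sin(f)]);up=np.array([np.sin(f),0,np.cos(f)])
    w=np.array([0,dy,h])+a*np.array([np.sin(el),0,np.cos(el)])+b*fw+c*up
    Rf=Ro.from_euler('y',f)  # x->fw
    d=Rf.apply(Ro.from_euler('x',k2*q[3],degrees=True).apply(Ro.from_euler('y',-q[4],degrees=True).apply([1,0,0])))
    return Rz.apply(w+L*d),Rz.apply(d)
for k2 in(1,-1):
    r=least_squares(lambda k:np.concatenate([fk(k,q)[0]-p for q,p in S]),[.4,.4,.05,.4,.3,0])
    print(k2,r.x.round(4),np.abs(r.fun).reshape(-1,3).max(1).round(4), fk(r.x,S[-1][0])[1],fk(r.x,S[6][0])[1])
    if k2==1:best=r.x
k=best;k2=1
def ik(P,phi,q0):
    d=RT(phi).apply([0,0,1])
    g=lambda q:np.r_[(fk(k,np.r_[q,0])[0]-P)*1e3,(fk(k,np.r_[q,0])[1]-d)*1e3]
    r=least_squares(g,q0);return r.x,np.abs(r.fun).max()
if __name__=='__main__':
    print(Ro.from_euler('xyz',s['orientation'],degrees=True).apply([0,0,1]))
    for phi in(40,30,20):
        q0=[13,-16,-57,2,-10]
        for X in([-185,0,188],[-165,0,140],[-152,0,86],[-100,0,86],[-50,0,86],[-10,0,86]):
            q0,e=ik(W(*X),phi,q0);print(phi,X,q0.round(1),round(e,2))
E
python3 kin.py
```

```text
1 [ 0.4059  0.4635  0.1009  0.0795  0.1505 -0.1754] [0.0376 0.0178 0.017  0.0152 0.0137 0.0251 0.1162 0.0608] [ 0.6177893   0.14468093 -0.77291901] [ 0.25807326 -0.25183382 -0.93272607]
-1 [ 0.6057  0.4542  0.0098  0.1781  0.3779 -0.1904] [0.0048 0.006  0.0073 0.0077 0.0064 0.0095 0.0438 0.0088] [ 0.62067292  0.13176236 -0.77291901] [ 0.29061021  0.21346614 -0.93272607]
[ 0.62067292  0.13176236 -0.77291901]
40 [-185, 0, 188] [ 10.3 -14.8 -47.9   3.  -16.9] 0.0
40 [-165, 0, 140] [ 10.4  -8.2 -48.9   5.1  -9.3] 0.0
40 [-152, 0, 86] [ 10.5  -1.1 -50.1  40.1  -1.2] 0.0
40 [-100, 0, 86] [ 10.6   6.  -42.8  28.9  -1.4] 0.0
40 [-50, 0, 86] [ 10.7  12.3 -35.3  15.   -2.4] 0.0
40 [-10, 0, 86] [ 10.8  17.2 -29.1   9.   -3.7] 0.0
30 [-185, 0, 188] [ 10.4 -12.3 -44.    1.3 -28.3] 0.0
30 [-165, 0, 140] [ 10.5  -6.1 -45.1   1.7 -21.1] 0.0
30 [-152, 0, 86] [ 10.5   0.4 -46.4   2.6 -13.2] 0.0
30 [-100, 0, 86] [ 10.7   7.4 -39.    2.2 -13.7] 0.0
30 [-50, 0, 86] [ 10.8  13.7 -31.4   1.8 -14.9] 0.0
30 [-10, 0, 86] [ 10.8  18.7 -25.1   1.5 -16.3] 0.0
20 [-185, 0, 188] [ 10.5  -9.3 -40.1   0.6 -39.2] 0.0
20 [-165, 0, 140] [ 10.6  -3.4 -41.1   0.7 -32.4] 0.0
20 [-152, 0, 86] [ 10.6   2.6 -42.5   0.9 -24.8] 0.0
20 [-100, 0, 86] [ 10.7   9.5 -34.9   0.8 -25.6] 0.0
20 [-50, 0, 86] [ 10.8  15.8 -27.2   0.7 -27. ] 0.0
20 [-10, 0, 86] [ 10.9  20.8 -20.7   0.6 -28.5] 0.0
```

```bash
sed -i 's/if k2==1:best/if k2==-1:best/; s/^k=best;k2=1/k=best;k2=-1/; s/(20)/(20)/' kin.py; sed -i 's/([-4,-2,-28,-18,-49,-18\],\[.4696,-.1279,.1968\]),//' kin.py; python3 kin.py; python3 -c "
import kin"|head -0
```

```text
1 [ 0.4059  0.4635  0.1009  0.0795  0.1505 -0.1754] [0.0376 0.0178 0.017  0.0152 0.0137 0.0251 0.1162 0.0608] [ 0.6177893   0.14468093 -0.77291901] [ 0.25807326 -0.25183382 -0.93272607]
-1 [ 0.6057  0.4542  0.0098  0.1781  0.3779 -0.1904] [0.0048 0.006  0.0073 0.0077 0.0064 0.0095 0.0438 0.0088] [ 0.62067292  0.13176236 -0.77291901] [ 0.29061021  0.21346614 -0.93272607]
[ 0.62067292  0.13176236 -0.77291901]
40 [-185, 0, 188] [ 13.8 -16.8 -56.2   7.4 -10.8] 0.0
40 [-165, 0, 140] [ 13.6  -8.5 -59.7 -47.7   1.7] 0.0
40 [-152, 0, 86] [ 13.5   1.6 -63.6  -4.5  15.2] 0.0
40 [-100, 0, 86] [ 13.2   6.  -58.3  -3.8  14.3] 0.0
40 [-50, 0, 86] [ 12.9   9.8 -52.9  -3.6  12.8] 0.0
40 [-10, 0, 86] [ 12.8  12.7 -48.5  -3.6  11.2] 0.0
30 [-185, 0, 188] [ 13.4 -13.4 -48.3   2.  -25.1] 0.0
30 [-165, 0, 140] [ 13.2  -6.8 -51.5   2.9 -15.4] 0.0
30 [-152, 0, 86] [ 13.2   0.8 -55.1  10.   -4.2] 0.0
30 [-100, 0, 86] [ 12.9   5.4 -49.8   7.4  -4.8] 0.0
30 [-50, 0, 86] [ 12.8   9.5 -44.6   5.1  -5.9] 0.0
30 [-10, 0, 86] [ 12.7  12.6 -40.1   3.8  -7.2] 0.0
20 [-185, 0, 188] [ 13.   -8.6 -40.8   0.7 -37.8] 0.0
20 [-165, 0, 140] [ 12.9  -3.1 -43.6   0.9 -29.5] 0.0
20 [-152, 0, 86] [ 12.9   3.1 -46.9   1.2 -20. ] 0.0
20 [-100, 0, 86] [ 12.7   7.6 -41.6   1.  -20.8] 0.0
20 [-50, 0, 86] [ 12.6  11.7 -36.1   0.8 -22.2] 0.0
20 [-10, 0, 86] [ 12.5  14.8 -31.6   0.7 -23.6] 0.0Exception ignored on flushing sys.stdout:
BrokenPipeError: [Errno 32] Broken pipe
```

```bash
python3 - <<'E'
from h import *
s=state()
R0=E(180,0,-78.3);p=W(-183,-78,200)+R0.apply([-.04,0,0]);R=R0*Ro.from_rotvec([.273,-.273,.75])
p=p+R.apply([-.022,.029,.014]);R=R*Ro.from_rotvec([.273,-.273,.75]);print(H(p))
np.save('cmd.npy',np.r_[p,R.as_quat()])
print(rel(p,R,W(-152,0,84),RT(25)))
E
```

```text
t 9.0 H [-186.9   -4.1  186.3] rpy [-179.53   39.38 -167.28] F [-0.1  0.4 -0.4] q [ 13. -16. -57.   2. -10. -92.] op 0.0006
[-184.72380163   -0.28827749  190.20946921]
[4.3170e+00 2.9000e-02 1.0241e+01 0.0000e+00 2.6200e-01 1.0000e-03]
```

{"name": "move_arm", "arguments": {
  "commands": [
    [0,0.2,0,0.2,0,0.05,0],
    [0,0.4,0,0.7,0,0.12,0],
    [0,0.8,0,1.7,0,0.2,0],
    [0,1.5,0,3.2,0,0.262,0],
    [0,2.3,0,5,0,0.262,0],
    [0,3,0,6.8,0,0.262,0],
    [0,3.4,0,7.8,0,0.262,0],
    [0,3.5,0,8.2,0,0.262,0]
  ]
}}

```text
clock: 10.0
tool_pos: [0.486, -0.0922, 0.1019]
orientation: [-179.5, 24.4, -167.3]
force: [0.4, -0.4, 0.3]
opening: 0.0004
```

```bash
python3 - <<'E'
from h import *
s=state()
R=Ro.from_euler('xyz',s['orientation'],degrees=True)
print((R.inv()*RT(25)).as_rotvec(True).round(2))
print(rel(s['tool_pos'],R,W(-152,0,84),RT(25)))
E
```

```text
t 10.0 H [-159.9   -5.4  101.9] rpy [-179.51   24.43 -167.33] F [ 0.4 -0.4  0.3] q [ 12.  -0. -50.   1. -15. -91.] op 0.0004
[-0.08 -0.57  0.88]
[ 1.300e-02  5.430e-01  1.959e+00 -1.000e-03 -1.000e-02  1.500e-02]
```

{"name": "move_arm", "arguments": {
  "commands": [
    [0,0,0.1,0.2,0,0,0],
    [0,0,0.2,0.6,0,0,0.005],
    [0,0,0.4,1.1,0,-0.005,0.01],
    [0,0,0.5,1.5,0,-0.01,0.015],
    [0,0,0.5,1.8,0,-0.01,0.015],
    [0,0,0.5,1.9,0,-0.01,0.015],
    [0,0,0.5,1.9,0,-0.01,0.015],
    [0,0,0.5,1.9,0,-0.01,0.015]
  ]
}}

```text
clock: 11.0
tool_pos: [0.4926, -0.0856, 0.0854]
orientation: [-179.9, 25.1, -168.3]
force: [-0.0, -0.9, 0.1]
opening: 0.0002
```

```bash
python3 - <<'E'
from h import *
s=state()
R=Ro.from_euler('xyz',s['orientation'],degrees=True)
print((R.inv()*RT(25)).as_rotvec(True).round(2))
print(rel(s['tool_pos'],R,W(-16,0,84),RT(25)))
for n in('scene','top'): 
  a=snap(n,n[0]+'8.png')
c=cv2.resize(cv2.imread('pics/t8.png')[180:320,250:440],None,fx=4,fy=4);cv2.imwrite('pics/t8c.png',np.clip(c*1.3,0,255).astype(np.uint8))
c=cv2.resize(cv2.imread('pics/s8.png')[100:300,180:400],None,fx=3,fy=3);cv2.imwrite('pics/s8c.png',np.clip(c*1.3,0,255).astype(np.uint8))
E
```

```text
t 11.0 H [-152.2   -0.2   85.4] rpy [-179.92   25.1  -168.33] F [-0.  -0.9  0.1] q [ 13.   2. -53.   4. -10. -96.] op 0.0002
[-0.09  0.1  -0.03]
[-1.2271e+01  4.0000e-02  5.9000e+00 -2.0000e-03  2.0000e-03 -0.0000e+00]
```

View pics/t8c.png

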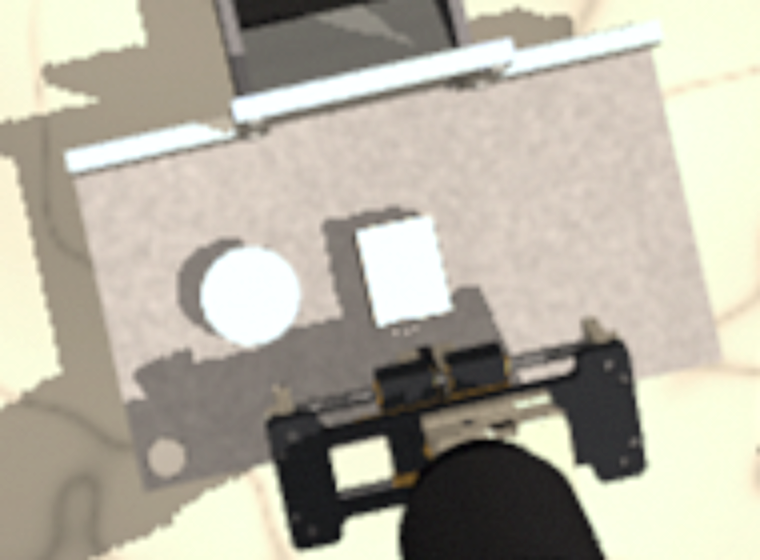

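View pics/s8c.png

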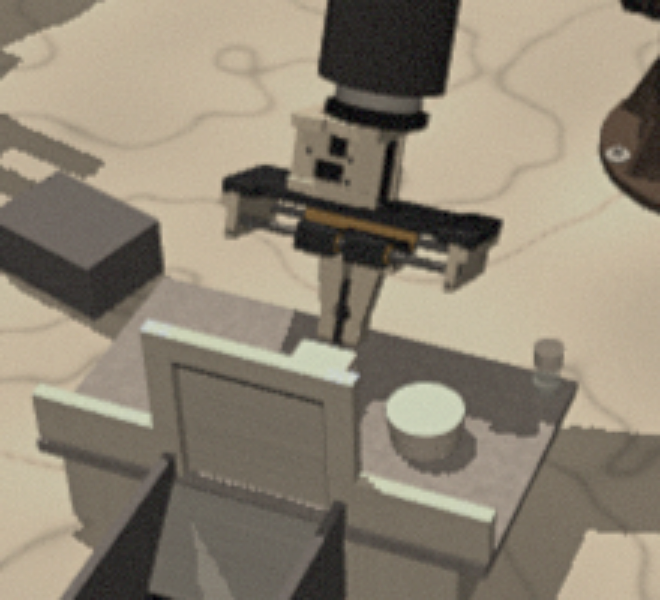

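{"name": "move_arm", "arguments": {
  "commands": [
    [0,-0.45,0,0.2,0,0,0],
    [0,-0.95,0,0.45,0,0,0],
    [0,-1.5,0,0.7,0,0,0],
    [0,-2.25,0,1.05,0,0,0],
    [0,-3.1,0,1.45,0,0,0],
    [0,-4,0,1.88,0,0,0],
    [0,-4.9,0,2.3,0,0,0],
    [0,-5.45,0,2.55,0,0,0]
  ]
}}

```text
clock: 12.1
tool_pos: [0.5521, -0.0733, 0.0851]
orientation: [-179.9, 25.1, -168.3]
force: [-1.3, -0.1, 1.0]
opening: 0.0007
```

```bash
python3 - <<'E'
from h import *
s=state()
R=Ro.from_euler('xyz',s['orientation'],degrees=True)
print(rel(s['tool_pos'],R,W(-16,0,84),RT(25)))
for n in('scene','top'): 
  a=snap(n,n[0]+'9.png')
c=cv2.resize(cv2.imread('pics/t9.png')[180:320,250:440],None,fx=4,fy=4);cv2.imwrite('pics/t9c.png',np.clip(c*1.3,0,255).astype(np.uint8))
c=cv2.resize(cv2.imread('pics/s9.png')[100:300,180:400],None,fx=3,fy=3);cv2.imwrite('pics/s9c.png',np.clip(c*1.3,0,255).astype(np.uint8))
E
```

```text
t 12.1 H [-91.3  -0.3  85.1] rpy [-179.92   25.08 -168.32] F [-1.3 -0.1  1. ] q [ 13.   8. -46.   3. -11. -95.] op 0.0007
[-6.773e+00  3.400e-02  3.296e+00 -2.000e-03  1.000e-03 -0.000e+00]
```

View pics/t9c.png

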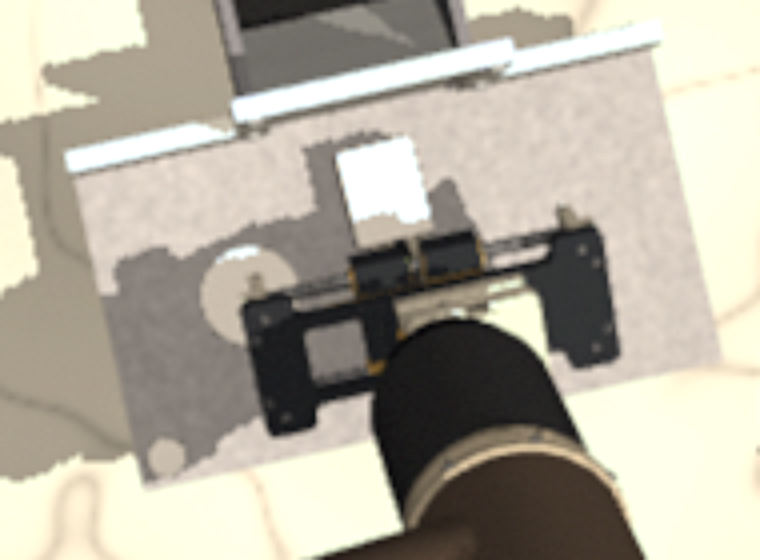

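View pics/s9c.png

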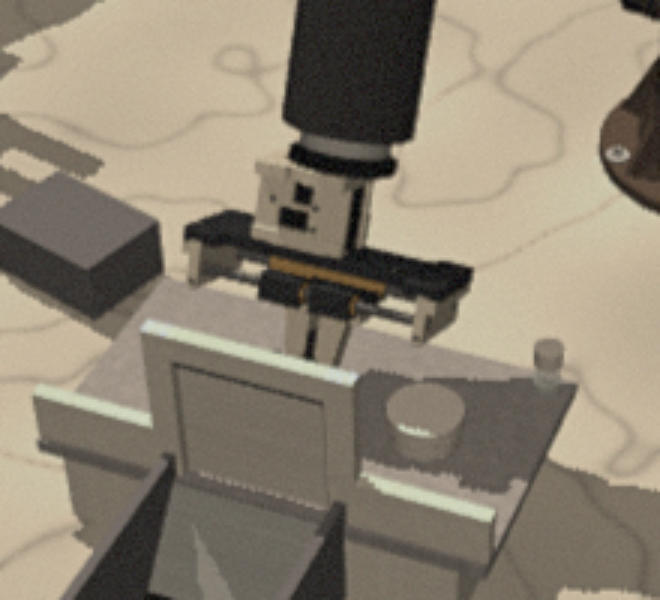

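The case is moving straight and upright; its front edge at about (375,143) in the crop is near the flap. I'll push on, opening the flap.

{"name": "move_arm", "arguments": {
  "commands": [
    [0,-0.45,0,0.2,0,0,0],
    [0,-1.1,0,0.5,0,0,0],
    [0,-1.8,0,0.85,0,0,0],
    [0,-2.5,0,1.18,0,0,0],
    [0,-3.2,0,1.5,0,0,0],
    [0,-3.9,0,1.84,0,0,0],
    [0,-4.6,0,2.17,0,0,0],
    [0,-5,0,2.36,0,0,0]
  ]
}}

```text
clock: 13.2
tool_pos: [0.606, -0.0622, 0.085]
orientation: [-179.9, 25.1, -168.3]
force: [-1.5, -0.2, 0.9]
opening: 0.0004
```

```bash
python3 - <<'E'
from h import *
s=state()
R=Ro.from_euler('xyz',s['orientation'],degrees=True)
print(rel(s['tool_pos'],R,W(-16,0,84),RT(25)))
for n in('scene','top'): 
  a=snap(n,n[0]+'10.png')
c=cv2.resize(cv2.imread('pics/t10.png')[120:320,250:440],None,fx=3,fy=3);cv2.imwrite('pics/t10c.png',np.clip(c*1.3,0,255).astype(np.uint8))
c=cv2.resize(cv2.imread('pics/s10.png')[160:360,180:400],None,fx=3,fy=3);cv2.imwrite('pics/s10c.png',np.clip(c*1.3,0,255).astype(np.uint8))
E
```

```text
t 13.2 H [-36.3  -0.4  85. ] rpy [-179.92   25.09 -168.32] F [-1.5 -0.2  0.9] q [ 13.  12. -40.   3. -13. -94.] op 0.0004
[-1.795e+00  3.800e-02  9.530e-01 -2.000e-03  1.000e-03 -0.000e+00]
```

View pics/t10c.png

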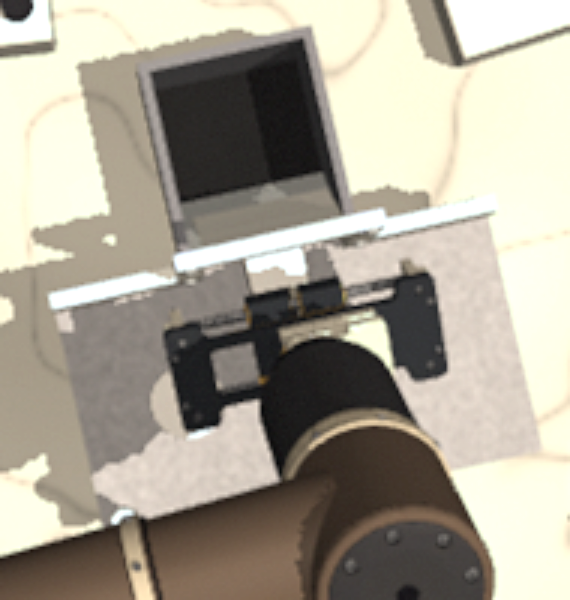

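View pics/s10c.png

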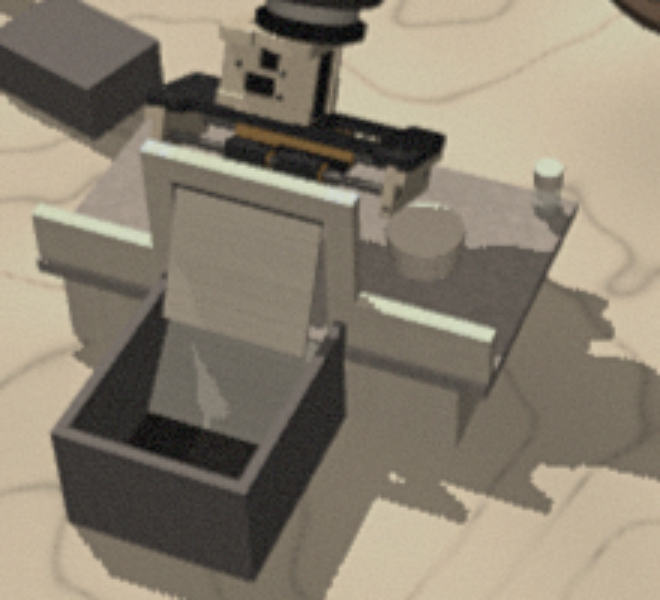

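The flap is swung open by the case (lower edge near (235,340) in the scene crop). Now the last few centimetres, gently.

{"name": "move_arm", "arguments": {
  "commands": [
    [0,-0.25,0,0.12,0,0,0],
    [0,-0.55,0,0.26,0,0,0],
    [0,-0.85,0,0.4,0,0,0],
    [0,-1.1,0,0.52,0,0,0],
    [0,-1.35,0,0.63,0,0,0],
    [0,-1.5,0,0.72,0,0,0],
    [0,-1.6,0,0.77,0,0,0],
    [0,-1.6,0,0.77,0,0,0]
  ]
}}

```text
clock: 14.3
tool_pos: [0.6233, -0.0586, 0.085]
orientation: [-179.9, 25.1, -168.3]
force: [-0.3, 0.2, 0.4]
opening: 0.0004
```

```bash
python3 - <<'E'
from h import *
s=state()
for n in('scene','top'): 
  a=snap(n,n[0]+'11.png')
c=cv2.resize(cv2.imread('pics/t11.png')[120:320,250:440],None,fx=3,fy=3);cv2.imwrite('pics/t11c.png',np.clip(c*1.3,0,255).astype(np.uint8))
c=cv2.resize(cv2.imread('pics/s11.png')[160:360,180:400],None,fx=3,fy=3);cv2.imwrite('pics/s11c.png',np.clip(c*1.3,0,255).astype(np.uint8))
E
```

```text
t 14.3 H [-18.6  -0.3  85. ] rpy [-179.92   25.12 -168.31] F [-0.3  0.2  0.4] q [ 13.  13. -38.   2. -14. -93.] op 0.0004
```

View pics/t11c.png

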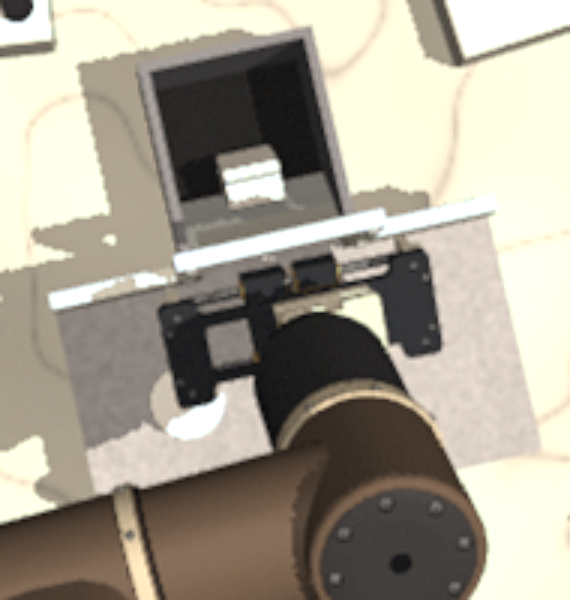

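View pics/s11c.png

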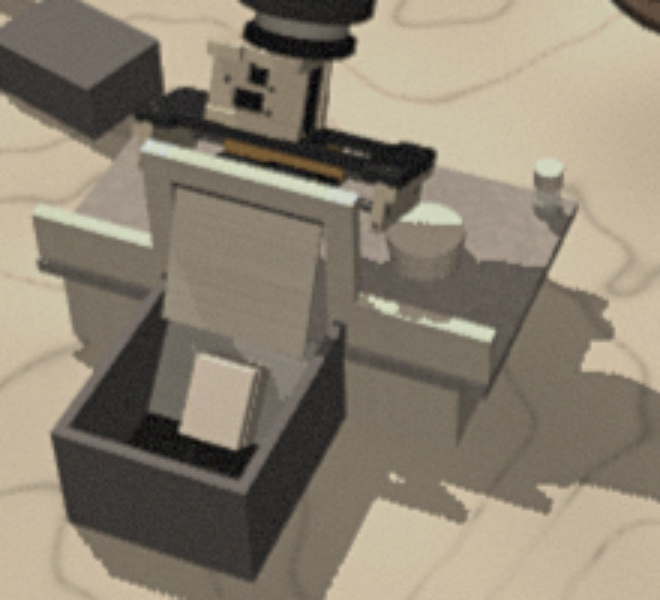

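The case has tipped over the sill and is sliding into the tray, at (220,400) in the scene crop. Now I withdraw straight back.

{"name": "move_arm", "arguments": {
  "commands": [
    [0,0.6,0,-0.3,0,0,0],
    [0,1.8,0,-0.85,0,0,0],
    [0,3.5,0,-1.65,0,0,0],
    [0,5.5,0,-2.6,0,0,0],
    [0,7.5,0,-3.5,0,0,0],
    [0,9.5,0,-4.5,0,0,0],
    [0,11,0,-5.3,0,0,0],
    [0,11.5,0,-5.7,0,0,0]
  ]
}}

```text
clock: 15.4
tool_pos: [0.496, -0.0849, 0.0879]
orientation: [-179.9, 25.1, -168.3]
force: [-0.0, 0.4, -0.1]
opening: 0.0004
```

{"name": "move_arm", "arguments": {
  "commands": [
    [0,0,0,-0.5,0,0,0],
    [0,0,0,-1.5,0,0,0],
    [0,0,0,-3,0,0,0],
    [0,0,0,-4.5,0,0,0],
    [0,0,0,-6,0,0,0],
    [0,0,0,-7.2,0,0,0],
    [0,0,0,-8,0,0,0],
    [0,0,0,-8,0,0,0]
  ]
}}

```text
clock: 16.4
tool_pos: [0.4644, -0.0912, 0.1611]
orientation: [-179.9, 25.2, -168.3]
force: [-0.4, 0.7, 0.1]
opening: 0.0002
```

```bash
python3 - <<'E'
from h import *
s=state()
for n in('scene','top'): 
  a=snap(n,n[0]+'12.png')
c=cv2.resize(cv2.imread('pics/t12.png')[120:320,250:440],None,fx=3,fy=3);cv2.imwrite('pics/t12c.png',np.clip(c*1.3,0,255).astype(np.uint8))
c=cv2.resize(cv2.imread('pics/s12.png')[160:360,180:400],None,fx=3,fy=3);cv2.imwrite('pics/s12c.png',np.clip(c*1.3,0,255).astype(np.uint8))
E
```

```text
t 16.4 H [-1.809e+02 -1.000e-01  1.611e+02] rpy [-179.92   25.18 -168.32] F [-0.4  0.7  0.1] q [ 14.  -9. -48.   2. -25. -94.] op 0.0002
```

View pics/t12c.png

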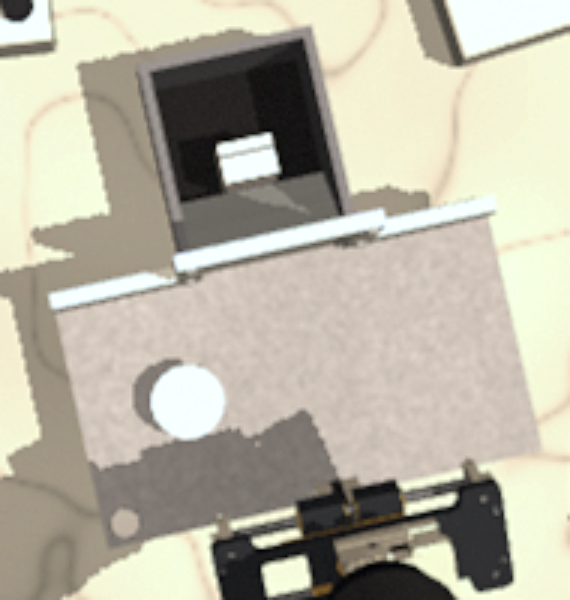

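View pics/s12c.png

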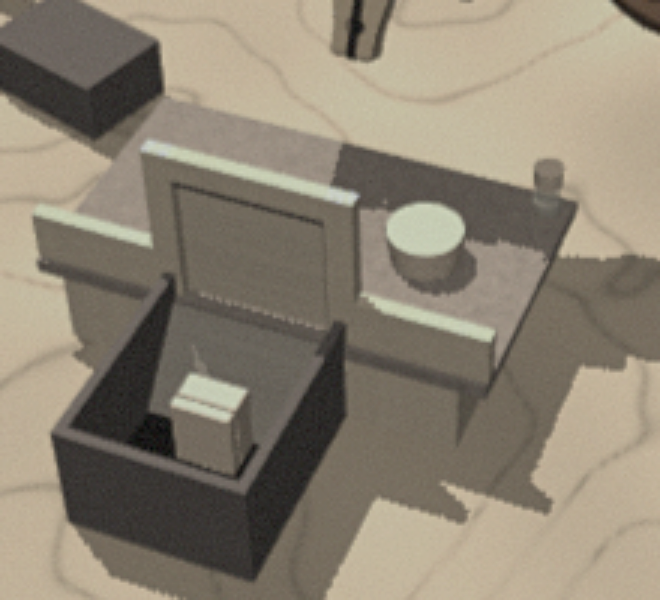

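The flap is shut, the case is in the tray, and the fingers are clear. One last numeric check that nothing else moved and that things are at rest.

```bash
python3 - <<'E'
from h import *
import time
s=cams.snapshot('top');f=s['frame']
for t in('t1.png','t12.png'):
    g=cv2.cvtColor(cv2.imread('pics/'+t),cv2.COLOR_BGR2GRAY)
    for nm,(u,v,z) in dict(dish=(312,253,.096),vial=(291,294,.112)).items():
        h=g[v-17:v+18,u-17:u+18].astype(float)
        thr,m=cv2.threshold(g[v-17:v+18,u-17:u+18],0,255,cv2.THRESH_OTSU)
        n,l,st,ce=cv2.connectedComponentsWithStats(m);i=l[17,17];print(t,nm,st[i],(ce[i]+[u-17,v-17]).round(1))
b=cv2.imread('pics/t12.png')[:,:,::-1]
d=np.abs(f.astype(int)-b)[120:260,280:380].max();print('tray diff',d,np.abs(f.astype(int)-b)[120:260,280:380].mean())
a=cv2.imread('pics/t0.png') if 0 else cv2.imread('pics/top0.png')[:,:,::-1]
print('bench items diff',[round(float(np.abs(a.astype(int)-f)[y0:y1,x0:x1].mean()),1) for x0,x1,y0,y1 in((475,512,195,225),(455,512,260,305),(95,145,215,255),(125,160,282,312))])
E
```

```text
t1.png dish [  5   5  25  26 476] [312.3 253.6]
t1.png vial [  0   0  35  35 783] [291.8 292.1]
t12.png dish [  0   0  35  35 909] [313.  250.9]
t12.png vial [  0   0  35  35 999] [289.2 291.2]
tray diff 25 0.7407380952380952
bench items diff [6.3, 5.3, 6.7, 10.5]
```

```bash
python3 -c "
from plant import job
print(job.close_job())"
```

```text
the job is handed in; nothing more can be done
None
```

I handed the job in at about 16.5 s: the slide case is in the catch tray, the flap is shut and the gripper is clear of everything. I slid the case sideways with closed fingers to the doorway's middle (about 1 mm off by picture). I then pushed it straight through the flap with the tool tilted 25°, and drew the fingers back out.

**Last checks:**
- **Case:** it was at rest in the tray, and two pictures taken one after the other matched. It appears to be standing on its end there; it stayed upright on the deck in every view where it could be seen.
- **Dish and vial:** in the final top view both were at their starting positions, about (312,254) and (292,294) px. I read these by eye, because the automatic threshold check was spoiled by the arm's shadow and disagreed by a few pixels.
- **Bench items:** the beaker, tip box, bottle and jar showed only small picture differences from the start. The jar's was largest, and I put it down to shadow without checking further.
- **Forces:** the wrist force read at the end of each move stayed at or below about 4 N.

I first tried a 40° tilt, but my kinematic estimate showed joint 3 would reach its limit. I changed to 25° before the forward push.

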